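# Lock the feeding tube in the tank's rim holder and keep hold of it

### The arm

A 6-joint arm with a two-finger parallel gripper is mounted at the origin on the work surface. World frame = base frame: x ahead of the robot, y to its left, z up, the work surface at z = 0. Lengths are in m, angles in rad, forces in N, time in s.
With the tool pointing down it reaches from about 0.35 to 0.975 m from the base axis. Payload 7.1 kg.
Tool frame: the origin (TCP) lies on the centre line of the jaws, within the pads' length; the fingertips stand 11 mm ahead of it and the grasp point (between the pads) lies 8 mm behind it; z points along the fingers, y is the direction in which the jaws open and shut (so a half turn about z gives the same grasp; the last joint's range is limited). The gripper opens to 88 mm and grips with 3 to 60 N. Pads are 20 mm wide; open, the fingers measure 115 mm over their backs; the gripper's body (75 mm by 178 mm) begins 61 mm behind the grasp point.
Start: joints at [1.152, 0.423, 1.63, -0, 1.089, -0.019], TCP at [0.243, 0.576, 0.234] pointing down, gripper open.
Joint ranges: [-3, 3], [-0.9, 2.11], [0.09, 2.58], [-1.31, 4.45], [0.11, 2.69], [-2.54, 2.54]. Speed limits (rad/s): [2.39, 2.39, 3.01, 3.14, 3.14, 3.14].

### API

Orientations are given as a rotation vector (axis times angle).
In Python, from rig import ctrl gives the robot as it stands.
- The arm moves only by the tool jog_arm, never from a script. Its argument "deltas" is a list of rows, each a list of 7 numbers: the shift along the tool's x, y, z in m, then the turn, a rotation vector about the tool's x, y, z in degrees, then the gripper command: -1 is shut, 1 is fully open, values between are in proportion. In form: [[x, y, z, wx, wy, wz, claw], ...]. A call has 1 to 20 rows; each row is the pose to reach, as a shift and turn from the pose commanded when the call began, along the tool's axes at that moment; what a row does not reach only later rows make up. A row lasts 1/8 s, in which the tool goes at most 62.5 mm and 10.7 degrees, less where a joint would pass 70% of its speed; a pose out of reach is approached as far as the arm can. A call with a gripper value outside its range is refused whole. The fingers move at their own pace and stop on an object; the grip force is fixed at half the most. Time passes only in rows, so rows that repeat a pose let the fingers close. It gives the time, the measured TCP pose, the force and the opening at its end, in the units of the state.
- ctrl.sense(): the state, without advancing time (a new reading comes with each control period).
- ctrl.read_camera(name): name is "scene" or "side" or "wrist"; returns a dict with "pixels" (400x640x3 uint8, red, green, blue), "range_z" (400x640 float32, m along the optical axis (not along the pixel's ray), 0 where there is no reading), "fovy" (degrees; the focal length in pixels is half the picture's height over the tangent of half this angle, whatever the lens; pixels are square), "cx", "cy" (the principal point, pixels), "world_to_cam" (4x4, takes a point from world to camera coordinates). Camera axes: x right, y up, looking along -z (the intrinsics and any distortion apply to the point x, -y, -z); pixel columns grow to the right and rows downward; lengths in m; the calibration is good to about 2 mm. A picture is of the moment at which its call begins.
- ctrl.finish_job(): hands the job in, once; it reports no verdict.
The state is a dict: "time_s": time; "joint_pos": joint angles; "qd": joint speeds; "tau": joint torques, N m; "ee_pos": TCP position; "orientation": TCP orientation; "force": force on the tool from outside, world axes, zero at the start; "moment": the same for the moment, N m; "width": finger opening in m.
Only numpy, scipy, OpenCV 4.12 (cv2) and the standard library are available. Lean on these libraries where they do the work, as an engineer would, in place of code of your own. Each camera call takes 0.05 s, during which the arm holds its last target. There are 200 camera calls.

### The job

Set up the feeding tube on the tank: take it from the tool stand, pass its lower end down through the eyelet of the holder on the tank rim, and stop with the tube's black length mark level with the top of the collar. Without letting go of the tube (the open collar does not carry it), swing the collar's cam lever fully shut (turn the hand about the tube, so that a finger pushes the lever round). Finish still gripping the tube at its mark with the lever shut: do not let go, and leave the other things on the ledge alone.

Things in the scene. Friction and masses are not known exactly. Their poses are not given: they have to be found in the camera images.
- tube_mid (a point): Centre (half-way up, on the axis) of the feeding tube: white plastic, 14 mm in diameter, 185 mm long, 30 to 60 g, plain ends, loose. It stands upright in one of the two sockets of the white tool stand, its foot 12 mm above the ledge. z axis along the tube, upward. Round: it may be gripped in any yaw and may turn in the eyelet.
- tube_mark (a point): Point on the tube's axis at its length mark, a black ring 3 mm wide, 37.5 mm above the tube's centre, 130 mm above its foot, 55 mm below its top. To reach the lever later, grip the tube just above the mark so that the fingertips end about 5 mm above it (never below it, at most 15 mm above).
- tube_foot (a point): Point on the tube's axis at its lower end (edge chamfered 2 mm).
- tube: The feeding tube; origin at the centre of its lower end, z along the tube, upward.
- collar_top (a point): Centre of the eyelet at the collar's top face, 70 mm above the ledge; axes as the world's. The grey holder is clamped anywhere along the tank's front rim (along y, top 50 mm above the ledge). Steel cam ring, outer diameter 36, inner 20, 8 mm high, on a 40 x 40 x 22 mm block with an upright 16.5 mm through hole, mouth chamfered 2 mm. Below is the open tank: the open collar does not carry the tube.
- cam_lever (a joint): Angle (rad) of the steel cam lever about the eyelet's upright axis: 0 = shut on its stop, pointing along +y, parallel to the rim; it grows counter-clockwise from above (towards the robot, -x) to 1.2; 0.8 to 1.15 at the start. Close it clockwise seen from above. It stays where left; turning takes 0.1 N m, more over the last 0.3 rad, where it drives two brake shoes against the tube.
- lever_tip (a point): Point on the lever near its outer end, 46 mm from the eyelet's axis, 12 mm above the collar's top face. The lever is an upright steel paddle 5 mm thick, radial, from 11 to 51 mm from the axis, rising 24 mm above the collar's top face (to 94 mm above the ledge): a finger beside the tube strikes its flat side when the hand turns about the tube.
- stand: White ceramic tool stand, fixed, 75 (x) x 150 (y) x 52 mm high, origin at the centre of its underside. Two upright sockets of 16 mm diameter, 40 mm deep, at y = -38 and +38 mm on its long axis: one holds the feeding tube, the other the tweezers.
- tweezers: Bystander: flat stainless tweezers, 9 x 11 mm, 152 mm long, standing in the other socket of the tool stand. Origin at the lower end.
- food_box: Bystander: square polypropylene food box with a clip-on lid, 128 x 128 x 72 mm. Origin at the centre of its underside.
- dish: Bystander: white ceramic feeding dish, 90 mm across, 22 mm high. Origin at the centre of its underside.
- scoop: Bystander: blue plastic scoop, 125 mm long, 22 mm high. Origin under its cup.
- jar0: Bystander: capped glass jar, 62 mm across, 85 mm high, on the turntable (176 mm across, its top 22 mm above the ledge). Origin at the centre of its underside.
- jar1: Bystander: the other capped glass jar on the turntable, same size.

How it is judged:
On the way, in this order (a step that is already met when the one before it is completed fails the run):
1. the tube is held up clear of the tool stand (height (world z) of tube_foot above 0.075 m and contact force between the fingers and tube above 1 N), for 0.1 s.
2. the tube's foot has passed down through the eyelet, the lever still open (z of tube_foot in the frame of collar_top below -0.035 m and horizontal distance between tube_foot and collar_top below 0.006 m and value of joint cam_lever above 0.6 rad), for 0.1 s.
3. the tube is held with its mark level with the collar's top, the lever still open (z of tube_mark in the frame of collar_top between -0.006 and 0.006 m and horizontal distance between tube_mark and collar_top below 0.005 m and contact force between the fingers and tube above 1 N and value of joint cam_lever above 0.6 rad), for 0.1 s.
At the end, for the whole second after the job is handed in: The lever is shut (within 0.12 rad of its stop), the tube stands upright (within 0.12 rad) in the eyelet with its mark within 5 mm of the level of the collar's top, and the fingers still grip it (more than 2 N), at rest (value of joint cam_lever below 0.12 rad and z of tube_mark in the frame of collar_top between -0.005 and 0.005 m and horizontal distance between tube_mark and collar_top below 0.005 m and angle between tube's own z axis and vertical below 0.12 rad and contact force between the fingers and tube above 2 N and linear speed of tube below 0.02 m/s); the arm keeps its last pose, push and grip.
It fails at once if the lever is swung towards shut (below 0.6 rad) while the tube is not gripped with its mark within 8 mm of the collar's top (value of joint cam_lever below 0.6 rad and (not (z of tube_mark in the frame of collar_top between -0.008 and 0.008 m and horizontal distance between tube_mark and collar_top below 0.005 m) or contact force between the fingers and tube below 0.5 N)).
It fails at once if a bystander is disturbed (tweezers, food box, dish, scoop or a jar moved over 30 mm) (distance of any of tweezers, food_box, dish, scoop, jar0, jar1 from where it was at the start of the episode above 0.03 m).
It also fails if it takes over 51 s, if anything falls off the work surface, if the arm or the gripper's body presses on something with over 40 N, if the wrist force passes 120 N, or if a joint passes its speed limit or range.

## Working session

There is one attempt and no reset: what is moved stays moved. The work goes in short steps, Python scripts to look and compute and a tool call to move; the robot and the scene stay as the last step left them, time stands still between calls to the robot, and variables do not carry over. Pictures are saved under pics/ and viewed, about 8 in all and at most 12, crops included, and the job is handed in when it is done.

Besides the shell and the picture viewer there is one more tool, called in YAML: its name, and indented under it one key for each argument. jog_arm: Moves the arm, as the interface text tells. Its arguments: {"type":"object","properties":{"deltas":{"type":"array"}},"required":["deltas"]}

```bash
ls; mkdir -p pics; cat > h.py <<'E'
import numpy as np, cv2
from rig import ctrl
from scipy.spatial.transform import Rotation as R
def snap(name,tag):
    d=ctrl.read_camera(name); np.savez(f'pics/{tag}.npz',**d)
    cv2.imwrite(f'pics/{tag}.png',d['pixels'][...,::-1]); return d
def load(tag): return {k:v for k,v in np.load(f'pics/{tag}.npz').items()}
def cloud(d):
    z=d['range_z']; h,w=z.shape; f=h/2/np.tan(np.radians(d['fovy'])/2)
    v,u=np.mgrid[:h,:w]
    c=np.stack([(u-d['cx'])/f*z,-(v-d['cy'])/f*z,-z,np.ones_like(z)],-1)
    P=c@np.linalg.inv(d['world_to_cam']).T
    P=P[...,:3]; P[z==0]=np.nan; return P
E
python3 - <<'E'
from h import *
for k,v in ctrl.sense().items(): print(k,np.round(v,4))
a=[snap(n,n+'0') for n in ('scene','side','wrist')]
for d in a: print({k:v for k,v in d.items() if k not in('pixels','range_z')})
E
```

```text
pics
time_s 0.0
joint_pos [ 1.152   0.4238  1.6307 -0.      1.0886 -0.019 ]
qd [ 0.0023 -0.0022  0.0003 -0.0011 -0.      0.0009]
tau [ 2.20000e-03 -5.44628e+01 -2.73670e+01  6.45000e-02  2.28000e-02
 -1.00000e-04]
ee_pos [0.243  0.5752 0.2329]
orientation [-6.2370e-01 -3.0787e+00  2.3000e-03]
force [-0.1533 -0.229  -0.6672]
moment [-0.0459 -0.0674 -0.0085]
width 0.0877
{'fovy': 49.73263337470141, 'cx': 320.923335707938, 'cy': 205.12844912808032, 'world_to_cam': array([[ 0.73714334,  0.67531711, -0.02380101, -0.40487789],
       [-0.37061941,  0.43350017,  0.82141272,  0.09192138],
       [ 0.56503181, -0.5966778 ,  0.56983739, -1.60681783],
       [ 0.        ,  0.        ,  0.        ,  1.        ]])}
{'fovy': 49.80300517107492, 'cx': 326.2393370723933, 'cy': 194.19104577711292, 'world_to_cam': array([[ 0.926481  , -0.37605875,  0.01458652, -0.47132798],
       [ 0.25713395,  0.6608402 ,  0.70510451, -0.22027863],
       [-0.27480008, -0.64951524,  0.70895336, -1.38822046],
       [ 0.        ,  0.        ,  0.        ,  1.        ]])}
{'fovy': 62.58077395813639, 'cx': 323.0332923231401, 'cy': 202.44236694057292, 'world_to_cam': array([[ 0.3899714 ,  0.92082599, -0.00134393, -0.62389628],
       [-0.87903338,  0.37183666, -0.29839203,  0.03583941],
       [-0.27426741,  0.11754572,  0.95444245, -0.3913318 ],
       [ 0.        ,  0.        ,  0.        ,  1.        ]])}
```

View pics/scene0.png

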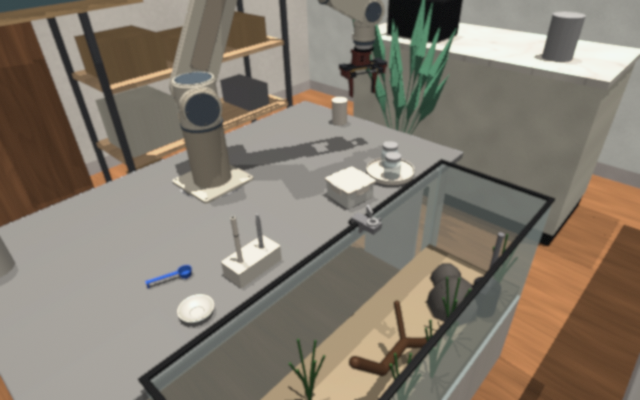

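View pics/side0.png

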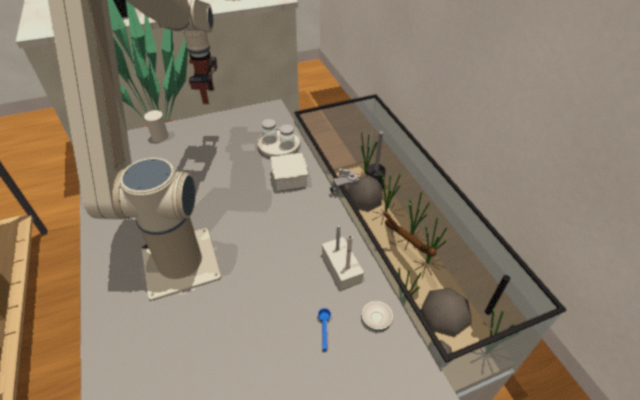

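The scene view shows the stand near (252,260) with sticks at (237,240) and (259,231), and the holder at (367,218). In the side view the stand is near (342,262) and the holder near (345,182). Next I'll zoom in and measure.

```bash
python3 - <<'E'
from h import *
a=load('scene0');b=load('side0')
def crop(d,u,v,w,h,s): return cv2.resize(d['pixels'][v:v+h,u:u+w,::-1],None,fx=s,fy=s,interpolation=cv2.INTER_CUBIC)
top=np.hstack([crop(a,205,200,80,60*5//4,5),crop(a,335,190,80,75,5)])
bot=np.hstack([crop(b,305,215,80,75,5),crop(b,315,150,80,75,5)])
cv2.imwrite('pics/crops.png',cv2.resize(np.vstack([top,bot]),(640,600)))
for n,d in (('scene',a),('side',b)):
    P=cloud(d); 
    # tall stuff near stand
    m=(P[...,0]>.3)&(P[...,0]<.75)&(P[...,1]>-.4)&(P[...,1]<.5)&(P[...,2]>.075)&(P[...,2]<.26)
    k,l,s,c=cv2.connectedComponentsWithStats(m.astype(np.uint8))
    for i in range(1,k):
        if s[i,4]<6: continue
        q=P[l==i]; print(n,s[i],'mean',q.mean(0).round(4),'min',q.min(0).round(3),'max',q.max(0).round(3))
    m=(abs(P[...,2]-.052)<.006)&(P[...,0]>.3)&(P[...,0]<.62)&(P[...,1]>-.4)&(P[...,1]<.2)
    q=P[m]; print('standtop',q.min(0).round(3),q.max(0).round(3),np.median(q,0).round(3),len(q))
    r=cv2.minAreaRect((q[:,:2]*1000).astype(np.float32)); print(r)
E
```

```text
scene [381 142  20  26 362] mean [0.4882 0.4374 0.0965] min [0.421 0.391 0.075] max [0.534 0.5   0.109]
scene [366 205   6  13  43] mean [0.6285 0.1248 0.0865] min [0.609 0.113 0.075] max [0.647 0.139 0.094]
scene [255 214   8  28 129] mean [ 0.4767 -0.169   0.1184] min [ 0.468 -0.176  0.076] max [ 0.483 -0.162  0.164]
scene [230 216  12  40 216] mean [ 0.4814 -0.2466  0.1399] min [ 0.471 -0.252  0.075] max [ 0.487 -0.238  0.199]
standtop [ 0.396 -0.4    0.046] [0.62  0.2   0.058] [ 0.511 -0.199  0.049] 1817
((525.5418701171875, -98.58349609375), (216.60523986816406, 612.7902221679688), 3.9749670028686523)
side [262 120  15  15 169] mean [0.4468 0.4713 0.0963] min [0.418 0.449 0.075] max [0.478 0.499 0.113]
side [280 125  15  15 179] mean [0.5035 0.4117 0.0975] min [0.477 0.39  0.075] max [0.535 0.448 0.113]
side [339 169  11   6  48] mean [0.6269 0.1233 0.0865] min [0.61  0.11  0.076] max [0.644 0.138 0.097]
side [336 226   5  21  83] mean [ 0.4757 -0.1722  0.121 ] min [ 0.471 -0.179  0.075] max [ 0.482 -0.164  0.163]
side [346 236   7  29 136] mean [ 0.476  -0.2503  0.1435] min [ 0.47  -0.256  0.075] max [ 0.484 -0.24   0.2  ]
standtop [ 0.392 -0.4    0.046] [0.619 0.2   0.058] [ 0.502 -0.201  0.05 ] 1532
((524.976318359375, -98.22958374023438), (217.75762939453125, 614.626708984375), 4.536948204040527)
```

View pics/crops.png

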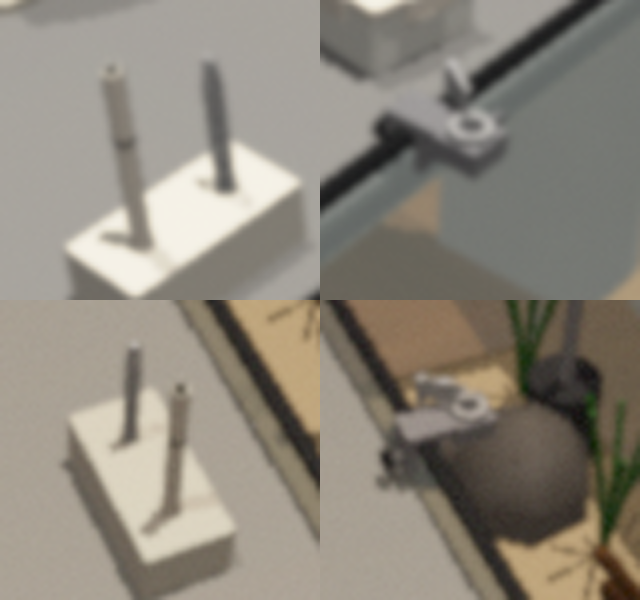

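```bash
python3 - <<'E'
from h import *
s=ctrl.sense(); Rt=R.from_rotvec(s['orientation']).as_matrix(); p=np.array(s['ee_pos'])
print('tool axes (cols)\n',Rt.round(3))
w=load('wrist0')['world_to_cam']; C=np.linalg.inv(w)
print('cam in tool',(Rt.T@(C[:3,3]-p)).round(4),'cam axes in tool\n',(Rt.T@C[:3,:3]).round(3))
for n in ('scene0','side0'):
    P=cloud(load(n))
    m=(P[...,0]>.58)&(P[...,0]<.72)&(P[...,1]>.04)&(P[...,1]<.2)&(P[...,2]>.055)&(P[...,2]<.1)
    q=P[m]
    t=q[(q[:,2]>.066)&(q[:,2]<.074)]; print(n,'ring',len(t),t.mean(0).round(4),t.min(0).round(3),t.max(0).round(3))
    L=q[q[:,2]>.08]; u=np.linalg.svd(L[:,:2]-L[:,:2].mean(0))[2][0]; print('lever',L.mean(0).round(4),u)
    bl=q[(q[:,2]>.058)&(q[:,2]<.065)]; print('block',bl.min(0).round(3),bl.max(0).round(3),np.median(bl,0).round(3))
    for x0,x1,y0,y1,z0,z1,nm in((.4,.58,-.3,-.21,.1,.19,'tube'),(.4,.58,-.2,-.14,.08,.16,'twz')):
        k=(P[...,0]>x0)&(P[...,0]<x1)&(P[...,1]>y0)&(P[...,1]<y1)&(P[...,2]>z0)&(P[...,2]<z1); k=P[k]
        cam=np.linalg.inv(load(n)['world_to_cam'])[:2,3]; d=k[:,:2].mean(0)-cam; d/=np.linalg.norm(d)
        print(nm,np.median(k,0).round(4),'viewdir',d.round(3))
E
```

```text
tool axes (cols)
 [[-0.921  0.389 -0.   ]
 [ 0.389  0.921 -0.001]
 [ 0.    -0.001 -1.   ]]
cam in tool [ 0.082  -0.0003 -0.1503] cam axes in tool
 [[-0.001  0.954  0.298]
 [ 1.     0.001  0.   ]
 [ 0.     0.298 -0.954]]
scene0 ring 64 [0.6489 0.1127 0.0688] [0.614 0.092 0.066] [0.671 0.137 0.074]
lever [0.6274 0.1256 0.0885] [ 0.83061113 -0.5568529 ]
block [0.584 0.086 0.058] [0.674 0.139 0.065] [0.627 0.106 0.061]
tube [ 0.4819 -0.2473  0.1466] viewdir [-0.846  0.533]
twz [ 0.4773 -0.1708  0.119 ] viewdir [-0.808  0.589]
side0 ring 49 [0.6425 0.1104 0.0697] [0.589 0.088 0.066] [0.669 0.134 0.074]
lever [0.6265 0.1237 0.0886] [ 0.82737054 -0.56165646]
block [0.586 0.085 0.058] [0.675 0.128 0.065] [0.621 0.103 0.061]
tube [ 0.475  -0.2515  0.1457] viewdir [0.47  0.882]
twz [ 0.4751 -0.1739  0.1209] viewdir [0.431 0.902]
```

jog_arm:
  deltas:
    - [-0.05,-0.025,0,0,0,0,1]
    - [-0.1,-0.05,0,0,0,2,1]
    - [-0.15,-0.075,0,0,0,4,1]
    - [-0.2,-0.1,0,0,0,6,1]
    - [-0.25,-0.12,0.0,0,0,8,1]
    - [-0.3,-0.145,0.01,0,0,10,1]
    - [-0.35,-0.17,0.02,0,0,11,1]
    - [-0.4,-0.195,0.03,0,0,11,1]
    - [-0.45,-0.22,0.04,0,0,11,1]
    - [-0.5,-0.245,0.043,0,0,11,1]
    - [-0.54,-0.262,0.043,0,0,11,1]
    - [-0.558,-0.27,0.043,0,0,11,1]
    - [-0.558,-0.27,0.043,0,0,11,1]
    - [-0.558,-0.27,0.043,0,0,11,1]

```text
time_s: 1.9
ee_pos: [0.6511, 0.1109, 0.1905]
orientation: [-0.914, -3.004, 0.0]
force: [-0.6, -0.2, 0.3]
width: 0.0881
```

```bash
python3 - <<'E'
from h import *
d=snap('wrist','w1'); s=ctrl.sense(); print(s['time_s'],s['ee_pos'],R.from_rotvec(s['orientation']).as_matrix().round(3))
P=cloud(d); z=P[...,2]
f=200/np.tan(np.radians(d['fovy'])/2)
for lo,hi,n in((.066,.074,'ring'),(.058,.065,'blk'),(.088,.1,'levertop')):
    m=(z>lo)&(z<hi)&(abs(P[...,0]-.65)<.08)&(abs(P[...,1]-.11)<.08); q=P[m]
    print(n,len(q)); 
    if len(q)>5:
        r=cv2.minAreaRect((q[:,:2]*1000).astype(np.float32)); print(r, q.mean(0).round(4)); 
        if n=='ring': 
            c,rad=cv2.minEnclosingCircle((q[:,:2]*1000).astype(np.float32)); print(c,rad)
        if n=='levertop': print(np.linalg.svd(q[:,:2]-q[:,:2].mean(0))[2][0])
E
```

```text
1.95 [0.65105921 0.11112734 0.19061218] [[-0.831  0.557 -0.001]
 [ 0.557  0.831  0.   ]
 [ 0.001 -0.    -1.   ]]
ring 898
((644.930419921875, 124.34808349609375), (42.05759048461914, 66.3713607788086), 39.41850280761719) [0.6521 0.1121 0.0689]
(637.4876098632812, 118.30038452148438) 34.06264877319336
blk 2970
((628.5607299804688, 115.08075714111328), (50.07259750366211, 88.31957244873047), 89.85729217529297) [0.6193 0.1106 0.0613]
levertop 368
((626.6409301757812, 127.8518295288086), (9.15865707397461, 39.401893615722656), 55.94382095336914) [0.6243 0.1292 0.0931]
[ 0.82395813 -0.56665069]
```

View pics/w1.png

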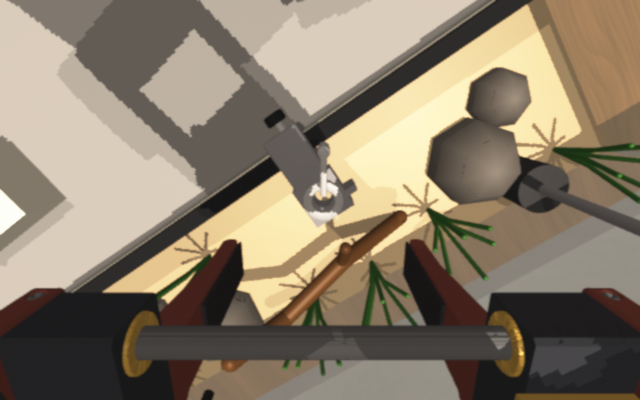

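```bash
python3 - <<'E'
from h import *
from scipy.optimize import least_squares
d=load('w1'); cv2.imwrite('pics/w1c.png',cv2.resize(d['pixels'][90:240,240:400,::-1],None,fx=4,fy=4,interpolation=cv2.INTER_CUBIC))
P=cloud(d); z=P[...,2]
# rectify collar-top plane z=.07 : 0.25 mm per px, centre (.652,.111)
f=200/np.tan(np.radians(d['fovy'])/2)
g=np.arange(-40,40,.2)/1000; X,Y=np.meshgrid(.652+g,.111+g)
q=np.stack([X,Y,np.full_like(X,.07),np.ones_like(X)],-1)@d['world_to_cam'].T
u=(d['cx']+f*q[...,0]/-q[...,2]).astype(np.float32); v=(d['cy']-f*q[...,1]/-q[...,2]).astype(np.float32)
im=cv2.remap(d['pixels'],u,v,cv2.INTER_CUBIC)[...,::-1]; im=np.ascontiguousarray(im)
for k in range(0,400,50): cv2.line(im,(k,0),(k,399),(0,0,255),1);cv2.line(im,(0,k),(399,k),(0,0,255),1)
cv2.imwrite('pics/rect.png',cv2.resize(im,(600,600)))
m=(z>.0665)&(z<.0735)&(np.hypot(P[...,0]-.652,P[...,1]-.111)<.026)
q=P[m]; print(len(q), q[:,2].mean())
# best annulus 10..18 by counting
best=max(((np.sum((r:=np.hypot(q[:,0]-x,q[:,1]-y))<.0185)-2*np.sum(r<.0095)),x,y) for x in np.arange(.644,.66,.0005) for y in np.arange(.103,.119,.0005)); print(best)
C=[(x,y) for x in np.arange(.644,.66,.0005) for y in np.arange(.103,.119,.0005) if (np.sum((r:=np.hypot(q[:,0]-x,q[:,1]-y))<.0185)-2*np.sum(r<.0095))>=best[0]-3]; print(np.mean(C,0),len(C))
E
```

```text
840 0.06902510038400456
(np.int64(817), np.float64(0.6519999999999991), np.float64(0.11))
[0.65233333 0.11016667] 3
```

View pics/rect.png

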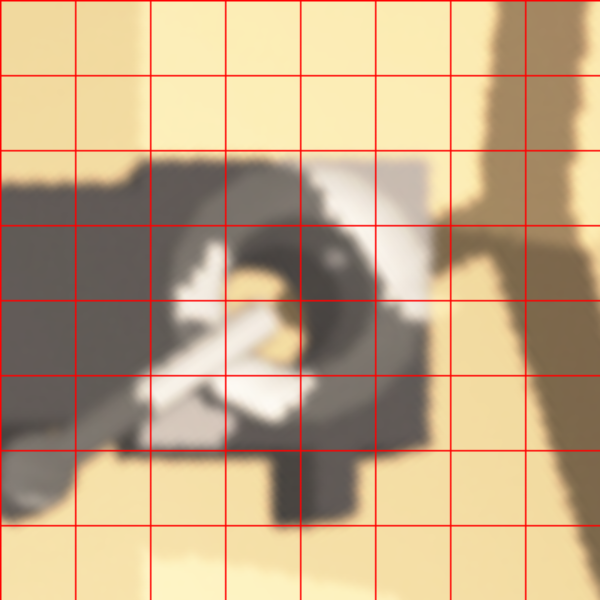

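jog_arm:
  deltas:
    - [0,-0.02,-0.02,0,0,4,0.2]
    - [-0.005,-0.06,-0.04,0,0,10,0.2]
    - [-0.01,-0.11,-0.06,0,0,18,0.2]
    - [-0.02,-0.16,-0.06,0,0,26,0.2]
    - [-0.03,-0.21,-0.06,0,0,34,0.2]
    - [-0.04,-0.26,-0.06,0,0,42,0.2]
    - [-0.046,-0.31,-0.06,0,0,46,0.2]
    - [-0.052,-0.36,-0.06,0,0,46,0.2]
    - [-0.054,-0.385,-0.06,0,0,46,0.2]
    - [-0.054,-0.392,-0.06,0,0,46,0.2]
    - [-0.054,-0.392,-0.06,0,0,46,0.2]
    - [-0.054,-0.392,-0.06,0,0,46,0.2]

```text
time_s: 3.45
ee_pos: [0.4788, -0.2445, 0.2507]
orientation: [-2.016, -2.41, -0.0]
force: [-0.1, 0.6, -0.5]
width: 0.0529
```

```bash
python3 - <<'E'
from h import *
d=snap('wrist','w2'); s=ctrl.sense(); Rt=R.from_rotvec(s['orientation']).as_matrix();p=np.array(s['ee_pos']);print(s['time_s'],p.round(4),Rt.round(3))
P=cloud(d)
m=(np.hypot(P[...,0]-.4775,P[...,1]+.245)<.03)&(P[...,2]>.08)&(P[...,2]<.21); q=P[m]
t=q[q[:,2]>.19]; print(len(q),len(t),q.max(0),'top',t.mean(0).round(4),cv2.minEnclosingCircle((t[:,:2]*1000).astype(np.float32)))
for a in(.09,.11,.13,.15,.17): k=q[abs(q[:,2]-a)<.01]; print(a,len(k),k.mean(0).round(4),k.min(0).round(3),k.max(0).round(3))
c=t.mean(0); print('tool delta to tube',Rt.T@(np.array([c[0],c[1],.158])-p))
w=P[(np.hypot(P[...,0]-.476,P[...,1]+.171)<.03)&(P[...,2]>.08)&(P[...,2]<.21)]; print('twz',w.min(0).round(3),w.max(0).round(3))
E
```

```text
3.5 [ 0.4788 -0.2446  0.2507] [[-0.177  0.984  0.   ]
 [ 0.984  0.177  0.   ]
 [ 0.     0.    -1.   ]]
952 360 [ 0.48407074 -0.23713317  0.19859288] top [ 0.4769 -0.2433  0.1959] ((477.2148132324219, -244.331298828125), 7.206727504730225)
0.09 63 [ 0.4766 -0.2391  0.0909] [ 0.471 -0.243  0.082] [ 0.483 -0.237  0.1  ]
0.11 79 [ 0.4761 -0.2392  0.1104] [ 0.47  -0.244  0.1  ] [ 0.483 -0.237  0.12 ]
0.13 89 [ 0.4762 -0.2391  0.1299] [ 0.47  -0.245  0.12 ] [ 0.483 -0.237  0.14 ]
0.15 125 [ 0.4763 -0.2391  0.1502] [ 0.47  -0.244  0.14 ] [ 0.483 -0.237  0.16 ]
0.17 149 [ 0.4762 -0.2392  0.1705] [ 0.47  -0.245  0.16 ] [ 0.484 -0.237  0.18 ]
tool delta to tube [ 0.00151246 -0.00163838  0.09267706]
twz [ 0.471 -0.174  0.084] [ 0.48  -0.163  0.165]
```

View pics/w2.png

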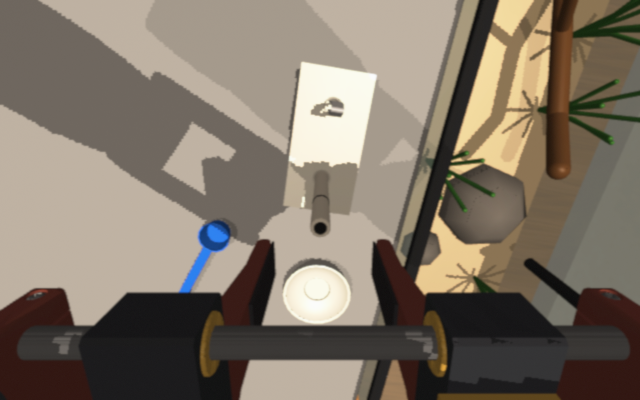

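jog_arm:
  deltas:
    - [0.0005,-0.0015,0.015,0,0,0,0.2]
    - [0.0005,-0.0015,0.035,0,0,0,0.2]
    - [0.0005,-0.0015,0.055,0,0,0,0.2]
    - [0.0005,-0.0015,0.075,0,0,0,0.2]
    - [0.0005,-0.0015,0.088,0,0,0,0.2]
    - [0.0005,-0.0015,0.0925,0,0,0,0.2]
    - [0.0005,-0.0015,0.0925,0,0,0,0.2]
    - [0.0005,-0.0015,0.0925,0,0,0,-1]
    - [0.0005,-0.0015,0.0925,0,0,0,-1]
    - [0.0005,-0.0015,0.0925,0,0,0,-1]
    - [0.0005,-0.0015,0.0925,0,0,0,-1]
    - [0.0005,-0.0015,0.0925,0,0,0,-1]
    - [0.0005,-0.0015,0.0925,0,0,0,-1]

```text
time_s: 5.12
ee_pos: [0.4768, -0.2455, 0.1583]
orientation: [2.017, 2.408, 0.0]
force: [-0.8, 0.2, 1.5]
width: 0.0136
```

jog_arm:
  deltas:
    - [0,0,-0.004,0,0,0,-1]
    - [0,0,-0.015,0,0,0,-1]
    - [0,0,-0.032,0,0,0,-1]
    - [0,0,-0.05,0,0,0,-1]
    - [0,0,-0.07,0,0,0,-1]
    - [0,0,-0.09,0,0,0,-1]
    - [0,0,-0.105,0,0,0,-1]
    - [0,0,-0.114,0,0,0,-1]
    - [0,0,-0.115,0,0,0,-1]
    - [0,0,-0.115,0,0,0,-1]

```text
time_s: 6.38
ee_pos: [0.4764, -0.2453, 0.2727]
orientation: [-2.017, -2.408, 0.0]
force: [0.4, -0.4, -1.1]
width: 0.0135
```

```bash
python3 - <<'E'
from h import *
s=ctrl.sense(); Rt=R.from_rotvec(s['orientation']).as_matrix();p=np.array(s['ee_pos']);print(s['time_s'],p.round(4),Rt.round(3),s['width'])
def axis(d,n):
    P=cloud(d); q=P[(np.hypot(P[...,0]-p[0],P[...,1]-p[1])<.03)&(P[...,2]>.105)&(P[...,2]<.25)]
    out=[]
    for a in np.arange(.12,.25,.02):
        k=q[abs(q[:,2]-a)<.01]
        if len(k)>8: out.append(np.r_[k.mean(0),len(k)].round(4))
    print(n,q[:,2].min().round(4),'\n',np.array(out))
for n in('scene','side','wrist'): axis(snap(n,n+'3'),n)
E
```

```text
6.375 [ 0.4764 -0.2453  0.2727] [[-0.175  0.985 -0.001]
 [ 0.985  0.175  0.   ]
 [ 0.001 -0.001 -1.   ]] 0.013488690942297578
scene 0.1259 
 [[ 0.4811 -0.2463  0.1402 33.    ]
 [ 0.4808 -0.2461  0.1604 38.    ]
 [ 0.4807 -0.2463  0.1807 35.    ]
 [ 0.4811 -0.2467  0.2002 36.    ]
 [ 0.4816 -0.2469  0.2204 40.    ]
 [ 0.4809 -0.2466  0.2399 38.    ]]
side 0.129 
 [[ 0.4748 -0.2509  0.1413 17.    ]
 [ 0.4757 -0.2501  0.1595 23.    ]
 [ 0.4741 -0.2499  0.1799 20.    ]
 [ 0.4763 -0.2505  0.1986 20.    ]
 [ 0.4746 -0.2505  0.2192 25.    ]
 [ 0.4756 -0.2496  0.2382 24.    ]]
wrist 0.127 
 [[ 4.757e-01 -2.387e-01  1.288e-01  1.000e+01]
 [ 4.753e-01 -2.389e-01  1.404e-01  8.500e+01]
 [ 4.756e-01 -2.388e-01  1.605e-01  1.020e+02]
 [ 4.756e-01 -2.389e-01  1.805e-01  1.280e+02]
 [ 4.752e-01 -2.389e-01  2.003e-01  1.590e+02]
 [ 4.755e-01 -2.389e-01  2.204e-01  2.130e+02]
 [ 4.754e-01 -2.390e-01  2.406e-01  2.750e+02]]
```

jog_arm:
  deltas:
    - [0.004,0.015,0,0,0,0,-1]
    - [0.015,0.04,0,0,0,-3,-1]
    - [0.035,0.07,0,0,0,-7,-1]
    - [0.06,0.1,0,0,0,-11,-1]
    - [0.09,0.13,0,0,0,-15,-1]
    - [0.12,0.155,0,0,0,-20,-1]
    - [0.155,0.175,0,0,0,-25,-1]
    - [0.19,0.19,0,0,0,-30,-1]
    - [0.225,0.205,0,0,0,-34,-1]
    - [0.26,0.218,0,0,0,-38,-1]
    - [0.29,0.228,0,0,0,-42,-1]
    - [0.31,0.234,0,0,0,-45.4,-1]
    - [0.3187,0.2361,0,0,0,-45.4,-1]
    - [0.3187,0.2361,0,0,0,-45.4,-1]
    - [0.3187,0.2361,0,0,0,-45.4,-1]
    - [0.3187,0.2361,0,0,0,-45.4,-1]

```text
time_s: 8.52
ee_pos: [0.6533, 0.1088, 0.2733]
orientation: [0.934, 2.999, -0.0]
force: [-0.2, 0.7, -0.4]
width: 0.0136
```

```bash
cat >> h.py <<'E'
def state():
    s=ctrl.sense(); Rt=R.from_rotvec(s['orientation']).as_matrix();p=np.array(s['ee_pos'])
    print(s['time_s'],'p',p.round(4),'yaw_y',np.degrees(np.arctan2(Rt[1,1],Rt[0,1])).round(2),'Rt',Rt.round(4).tolist(),'w',round(s['width'],4),'F',np.round(s['force'],1),'M',np.round(s['moment'],2)); return Rt,p
def bands(P,p,zs,r=.03):
    for a in zs:
        k=P[(np.hypot(P[...,0]-p[0],P[...,1]-p[1])<r)&(abs(P[...,2]-a)<.01)]
        if len(k)>8: print('band',a,np.r_[k.mean(0),len(k)].round(4))
def lever(P):
    q=P[(P[...,2]>.087)&(P[...,2]<.0955)&(np.hypot(P[...,0]-.652,P[...,1]-.11)<.058)]
    q=q[np.hypot(*(q[:,:2]-[.652,.1103]).T)>.021]
    if len(q)<5: print('no lever',len(q)); return
    c=np.median(q,0)-[.652,.1103,0]; print('lever n',len(q),'angle',np.arctan2(-c[0],c[1]).round(3))
E
python3 - <<'E'
from h import *
Rt,p=state()
d=snap('wrist','w4'); P=cloud(d); bands(P,p,(.14,.16,.18,.2,.22,.24)); lever(P)
q=P[(P[...,2]>.0665)&(P[...,2]<.0735)&(np.hypot(P[...,0]-.652,P[...,1]-.111)<.026)]
G=[((np.sum((r:=np.hypot(q[:,0]-x,q[:,1]-y))<.0185)-2*np.sum(r<.0095)),x,y) for x in np.arange(.642,.662,.0005) for y in np.arange(.101,.121,.0005)]
G=np.array(G); b=G[G[:,0]>=G[:,0].max()-2]; print(len(q),G[:,0].max(),b.mean(0),len(b))
for n in('scene','side'):
    d=snap(n,n+'4'); P=cloud(d); print(n); bands(P,p,(.16,.2,.24)); lever(P)
    q=P[(P[...,2]>.0665)&(P[...,2]<.0735)&(np.hypot(P[...,0]-.652,P[...,1]-.111)<.026)]; print(len(q),cv2.minEnclosingCircle((q[:,:2]*1000).astype(np.float32)))
cv2.imwrite('pics/w4c.png',cv2.resize(load('w4')['pixels'][90:250,220:420,::-1],None,fx=4,fy=3.75,interpolation=cv2.INTER_CUBIC))
E
```

```text
8.525 p [0.6533 0.1088 0.2733] yaw_y 55.41 Rt [[-0.8233, 0.5677, 0.0], [0.5677, 0.8233, -0.0001], [-0.0001, -0.0001, -1.0]] w 0.0136 F [-0.2  0.7 -0.4] M [-0.03  0.06  0.01]
band 0.14 [ 0.6481  0.1123  0.1405 85.    ]
band 0.16 [  0.6482   0.1125   0.1606 102.    ]
band 0.18 [6.481e-01 1.123e-01 1.805e-01 1.260e+02]
band 0.2 [6.481e-01 1.124e-01 2.005e-01 1.600e+02]
band 0.22 [6.481e-01 1.123e-01 2.204e-01 2.060e+02]
band 0.24 [6.481e-01 1.123e-01 2.406e-01 2.770e+02]
lever n 178 angle 0.971
448 436.0 [4.348e+02 6.523e-01 1.101e-01] 5
scene
band 0.16 [ 0.6551  0.105   0.16   31.    ]
band 0.2 [ 0.6568  0.1048  0.2003 31.    ]
band 0.24 [ 0.6562  0.1049  0.24   34.    ]
lever n 16 angle 1.018
54 ((651.70654296875, 110.99930572509766), 20.042634963989258)
side
band 0.16 [ 0.6518  0.1038  0.1603 15.    ]
band 0.2 [ 0.652   0.1019  0.2007 20.    ]
band 0.24 [ 0.6515  0.1037  0.2402 21.    ]
lever n 17 angle 1.084
39 ((648.5277099609375, 108.91954040527344), 21.870742797851562)
```

View pics/w4c.png

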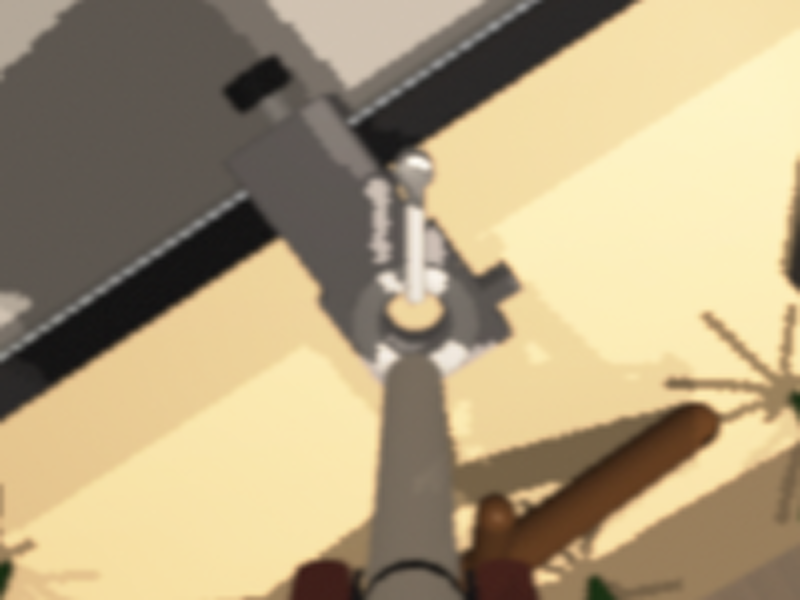

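jog_arm:
  deltas:
    - [0.0006,0.0007,0.005,0,0,0,-1]
    - [0.0006,0.0007,0.018,0,0,0,-1]
    - [0.0006,0.0007,0.034,0,0,0,-1]
    - [0.0006,0.0007,0.047,0,0,0,-1]
    - [0.0006,0.0007,0.053,0,0,0,-1]
    - [0.0006,0.0007,0.058,0,0,0,-1]
    - [0.0006,0.0007,0.063,0,0,0,-1]
    - [0.0006,0.0007,0.068,0,0,0,-1]
    - [0.0006,0.0007,0.073,0,0,0,-1]
    - [0.0006,0.0007,0.078,0,0,0,-1]
    - [0.0006,0.0007,0.08,0,0,0,-1]
    - [0.0006,0.0007,0.08,0,0,0,-1]

```text
time_s: 10.18
ee_pos: [0.6532, 0.1106, 0.193]
orientation: [-0.932, -3.0, 0.0]
force: [0.1, 0.1, -0.8]
width: 0.0136
```

```bash
python3 - <<'E'
from h import *
Rt,p=state()
d=snap('wrist','w5'); P=cloud(d); bands(P,p,(.1,.12,.14,.16,.18),.03); lever(P)
q=P[(np.hypot(P[...,0]-p[0],P[...,1]-p[1])<.03)&(P[...,2]>.15)]
E
```

```text
10.175 p [0.6532 0.1106 0.193 ] yaw_y 55.49 Rt [[-0.8241, 0.5665, -0.0003], [0.5665, 0.8241, -0.0], [0.0002, -0.0002, -1.0]] w 0.0136 F [ 0.1  0.1 -0.8] M [-0.06 -0.02 -0.  ]
band 0.1 [6.409e-01 1.184e-01 9.640e-02 2.810e+02]
band 0.12 [6.478e-01 1.142e-01 1.206e-01 1.620e+02]
band 0.14 [6.478e-01 1.142e-01 1.406e-01 2.070e+02]
band 0.16 [6.479e-01 1.142e-01 1.606e-01 2.750e+02]
band 0.18 [6.465e-01 1.152e-01 1.827e-01 6.010e+02]
lever n 316 angle 0.975
```

jog_arm:
  deltas:
    - [-0.0003,-0.0004,0.004,0,0,0,-1]
    - [-0.0003,-0.0004,0.014,0,0,0,-1]
    - [-0.0003,-0.0004,0.026,0,0,0,-1]
    - [-0.0003,-0.0004,0.038,0,0,0,-1]
    - [-0.0003,-0.0004,0.05,0,0,0,-1]
    - [-0.0003,-0.0004,0.062,0,0,0,-1]
    - [-0.0003,-0.0004,0.073,0,0,0,-1]
    - [-0.0003,-0.0004,0.082,0,0,0,-1]
    - [-0.0003,-0.0004,0.089,0,0,0,-1]
    - [-0.0003,-0.0004,0.095,0,0,0,-1]
    - [-0.0003,-0.0004,0.1,0,0,0,-1]
    - [-0.0003,-0.0004,0.104,0,0,0,-1]
    - [-0.0003,-0.0004,0.1067,0,0,0,-1]
    - [-0.0003,-0.0004,0.1067,0,0,0,-1]
    - [-0.0003,-0.0004,0.1067,0,0,0,-1]

```text
time_s: 12.1
ee_pos: [0.6534, 0.1102, 0.0866]
orientation: [0.932, 3.0, 0.0]
force: [-0.0, 0.1, -0.4]
width: 0.0132
```

```bash
python3 - <<'E'
from h import *
Rt,p=state(); ims=[]
for n,(u,v) in (('scene',(325,170)),('side',(305,135)),('wrist',(270,120))):
    d=snap(n,n+'6'); P=cloud(d); print(n); lever(P)
    if n=='wrist':
        f=200/np.tan(np.radians(d['fovy'])/2); c=d['world_to_cam']@[.652,.1103,.075,1]; u=int(d['cx']+f*c[0]/-c[2])-40; v=int(d['cy']-f*c[1]/-c[2])-45; s=1
    ims.append(cv2.resize(d['pixels'][v:v+80,u:u+80,::-1],(266,266),interpolation=cv2.INTER_CUBIC))
    t=P[(np.hypot(P[...,0]-p[0],P[...,1]-p[1])<.012)&(P[...,2]>.1)]; print(len(t),t[:,2].max() if len(t) else '')
cv2.imwrite('pics/c6.png',np.hstack(ims))
E
```

```text
12.1 p [0.6534 0.1102 0.0866] yaw_y 55.49 Rt [[-0.8241, 0.5665, 0.0003], [0.5665, 0.8241, 0.0], [-0.0002, 0.0002, -1.0]] w 0.0132 F [-0.   0.1 -0.4] M [ 0.01 -0.02 -0.03]
scene
no lever 0
93 0.4275927611283537
side
lever n 6 angle 1.058
0 
wrist
lever n 819 angle 0.986
2598 0.1703789859261874
```

View pics/c6.png

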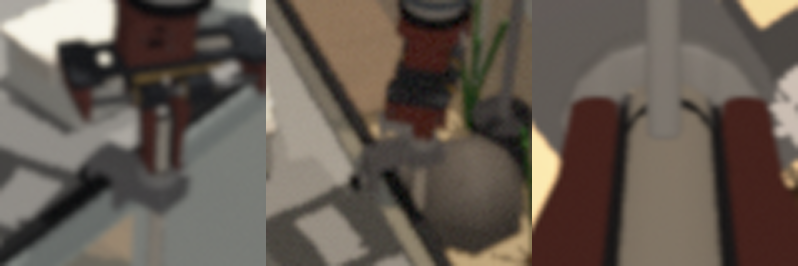

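jog_arm:
  deltas:
    - [0,0,0,0,0,3,-1]
    - [0,-0.0001,0,0,0,8,-1]
    - [0.0001,-0.0002,0,0,0,13,-1]
    - [0.0001,-0.0002,0,0,0,18,-1]
    - [0.0001,-0.0003,0,0,0,23,-1]
    - [0.0002,-0.0003,0,0,0,28,-1]
    - [0.0002,-0.0004,0,0,0,33,-1]
    - [0.0003,-0.0004,0,0,0,38,-1]
    - [0.0003,-0.0004,0,0,0,40,-1]
    - [0.0003,-0.0004,0,0,0,40,-1]

```text
time_s: 13.5
ee_pos: [0.6519, 0.1082, 0.0865]
orientation: [-1.902, -2.501, 0.005]
force: [-2.3, -7.6, 3.1]
width: 0.0138
```

```bash
python3 - <<'E'
from h import *
state()
for n in('wrist','side'): d=snap(n,n+'7'); lever(cloud(d))
E
```

```text
13.5 p [0.6519 0.1082 0.0865] yaw_y 15.5 Rt [[-0.2672, 0.9636, -0.0021], [0.9636, 0.2672, -0.0024], [-0.0018, -0.0027, -1.0]] w 0.0138 F [-2.3 -7.6  3.1] M [-1.32  0.53  0.1 ]
lever n 945 angle 0.861
lever n 5 angle 0.998
```

jog_arm:
  deltas:
    - [0.0002,0.0003,0,0,0,4,-1]
    - [0.0003,0.0006,0,0,0,8,-1]
    - [0.0003,0.0009,0,0,0,12,-1]
    - [0.0003,0.0012,0,0,0,16,-1]
    - [0.0003,0.0015,0,0,0,20,-1]
    - [0.0003,0.0016,0,0,0,24,-1]
    - [0.0003,0.0016,0,0,0,28,-1]
    - [0.0003,0.0016,0,0,0,30,-1]
    - [0.0003,0.0016,0,0,0,30,-1]

```text
time_s: 14.72
ee_pos: [0.6522, 0.1092, 0.0864]
orientation: [-2.483, -1.923, 0.008]
force: [-5.6, -6.3, 4.8]
width: 0.0132
```

```bash
python3 - <<'E'
from h import *
Rt,p=state()
ims=[]
for n,(u,v) in (('wrist',(0,0)),('side',(305,135))):
    d=snap(n,n+'8'); P=cloud(d); lever(P)
    if n=='wrist': u,v,w,h=200,100,240,180
    else: w,h=80,60
    ims.append(cv2.resize(d['pixels'][v:v+h,u:u+w,::-1],(400,300),interpolation=cv2.INTER_CUBIC))
    if n=='wrist':
        q=P[(P[...,2]>.085)&(P[...,2]<.0955)&(np.hypot(P[...,0]-.652,P[...,1]-.11)<.06)]; L=q[:,:2]-[.652,.1103]
        for r0 in (15,25,35,45): 
            k=L[abs(np.hypot(*L.T)*1000-r0)<4]; print(r0,len(k),(np.median(k,0)*1000).round(1) if len(k) else '', np.arctan2(-np.median(k,0)[0],np.median(k,0)[1]).round(3) if len(k) else '')
    t=P[(np.hypot(P[...,0]-p[0],P[...,1]-p[1])<.008)&(P[...,2]>.1)&(P[...,2]<.14)]; print('tube top',len(t),np.percentile(t[:,2],98).round(4) if len(t) else '')
cv2.imwrite('pics/c8.png',np.hstack(ims))
E
```

```text
14.725 p [0.6522 0.1092 0.0864] yaw_y -14.51 Rt [[0.2505, 0.9681, -0.0046], [0.9681, -0.2505, -0.0023], [-0.0034, -0.0038, -1.0]] w 0.0132 F [-5.6 -6.3  4.8] M [-1.08  1.16  0.06]
lever n 938 angle 0.202
15 495 [-1.7 12.3] 0.136
25 226 [-4.6 24.5] 0.187
35 234 [-7.1 34.2] 0.206
45 360 [-9.6 44.2] 0.214
tube top 1552 0.1311
lever n 10 angle 0.222
tube top 14 0.1259
```

View pics/c8.png

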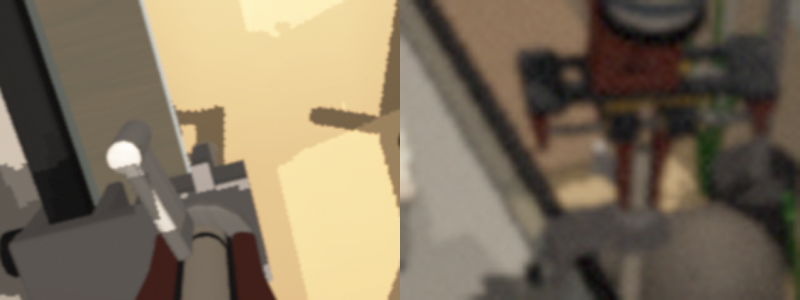

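jog_arm:
  deltas:
    - [0.0002,0.0003,0,0,0,3,-1]
    - [0.0003,0.0005,0,0,0,6,-1]
    - [0.0004,0.0007,0,0,0,9,-1]
    - [0.0005,0.0009,0,0,0,12,-1]
    - [0.0005,0.0009,0,0,0,15,-1]
    - [0.0005,0.0009,0,0,0,15,-1]

```text
time_s: 15.58
ee_pos: [0.6519, 0.1093, 0.0862]
orientation: [-2.713, -1.582, 0.012]
force: [-10.2, -7.5, 8.4]
width: 0.0135
```

```bash
cat >> h.py <<'E'
def lev2(tag):
    Rt,p=state(); P=cloud(snap('wrist',tag))
    q=P[(P[...,2]>.087)&(P[...,2]<.0955)&(np.hypot(P[...,0]-.652,P[...,1]-.11)<.06)]; L=q[:,:2]-[.652,.1103]; r=np.hypot(*L.T)*1000
    for r0 in (15,25,35,45):
        k=L[abs(r-r0)<4]
        if len(k): m=np.median(k,0); print(r0,len(k),(m*1000).round(1),np.arctan2(-m[0],m[1]).round(3))
    k=L[(r>22)&(r<46)]; k=k-k.mean(0); u=np.linalg.svd(k,full_matrices=False)[2][0]; print('slope',np.arctan(-u[0]/u[1]).round(3))
    t=P[(np.hypot(P[...,0]-p[0],P[...,1]-p[1])<.008)&(P[...,2]>.1)&(P[...,2]<.14)]; print('tube top',np.percentile(t[:,2],98).round(4))
E
python3 -c "from h import *; lev2('w9')"
```

```text
15.575 p [0.6519 0.1093 0.0862] yaw_y -29.5 Rt [[0.4925, 0.8703, -0.0074], [0.8703, -0.4925, -0.0028], [-0.0061, -0.005, -1.0]] w 0.0135 F [-10.2  -7.5   8.4] M [-1.17  1.94  0.23]
15 429 [ 1.7 13.7] -0.124
25 214 [ 1.5 25. ] -0.06
35 217 [ 1.4 35. ] -0.04
45 345 [ 1.2 45.4] -0.027
slope 0.001
tube top 0.1308
```

jog_arm:
  deltas:
    - [0,0.0003,0,0,0,2,-1]
    - [0,0.0005,0,0,0,4,-1]
    - [0,0.0005,0,0,0,4,-1]
    - [0,0.0005,0,0,0,4,-1]

```text
time_s: 16.12
ee_pos: [0.6512, 0.1091, 0.0862]
orientation: [-2.765, -1.487, 0.015]
force: [-15.1, -6.1, 11.3]
width: 0.0133
```

```bash
python3 - <<'E'
from h import *
lev2('w10')
a=load('wrist0'); d=load('w10'); s=snap('scene','scene10')
c=lambda x,u,v,w,h: cv2.resize(x['pixels'][v:v+h,u:u+w,::-1],(400,300),interpolation=cv2.INTER_CUBIC)
cv2.imwrite('pics/c10.png',np.hstack([c(d,200,100,240,180),c(s,320,165,80,60)]))
E
```

```text
16.125 p [0.6512 0.1091 0.0862] yaw_y -33.47 Rt [[0.5514, 0.8342, -0.0097], [0.8342, -0.5515, -0.0028], [-0.0076, -0.0065, -0.9999]] w 0.0133 F [-15.1  -6.1  11.3] M [-1.03  2.48  0.25]
15 425 [ 2.1 13.5] -0.153
25 208 [ 1.6 24.9] -0.063
35 224 [ 1.6 35.1] -0.045
45 356 [ 1.5 45.4] -0.034
slope 0.004
tube top 0.1312
```

View pics/c10.png

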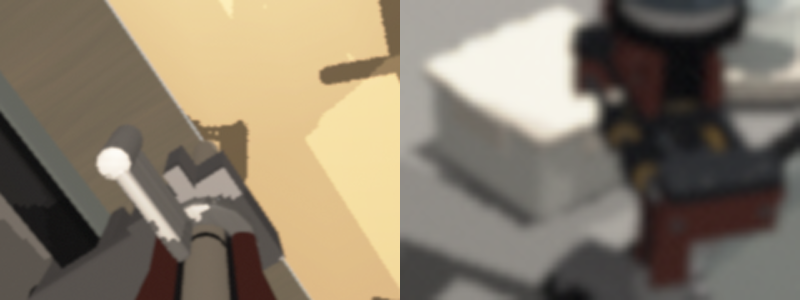

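```bash
python3 - <<'E'
from h import *
for t,p in(('w4',[.6533,.1088,.2733]),('w5',[.6532,.1106,.193]),('wrist6',[.6534,.1102,.0866]),('w10',[.6512,.1091,.0862])):
    P=cloud(load(t)); q=P[(np.hypot(P[...,0]-p[0],P[...,1]-p[1])<.006)][:,2]-p[2]; q=q[(q>.02)&(q<.06)]
    print(t,len(q),np.percentile(q,[50,90,98]).round(4), np.histogram(q,np.arange(.03,.056,.002))[0])
# mark level from dark ring in w10/wrist6: pixels dark near tube front, z histogram
for t in('w5','wrist6','w10'):
    d=load(t); P=cloud(d); p={'w5':.193,'wrist6':.0866,'w10':.0862}[t]
    g=d['pixels'].max(2); m=(np.hypot(P[...,0]-.652,P[...,1]-.1103)<.009)&(abs(P[...,2]-p+.0163)<.012)
    z=P[...,2][m]; b=np.digitize(z,np.arange(p-.0283,p,.002)); print(t,[(round(float(p-.0273+.002*(i-1)),4),int(np.median(g[m][b==i])),int((b==i).sum())) for i in range(1,14) if (b==i).sum()>3])
state()
E
```

```text
w4 573 [0.0382 0.0389 0.0394] [  0   0   0 202 371   0   0   0   0   0   0   0]
w5 556 [0.0382 0.0389 0.0393] [  0   0   0 193 363   0   0   0   0   0   0   0]
wrist6 562 [0.0384 0.0391 0.0394] [  0   0   0 149 412   1   0   0   0   0   0   0]
w10 527 [0.0382 0.0389 0.0394] [  0   0   0 186 341   0   0   0   0   0   0   0]
w5 [(0.1657, 124, 32), (0.1677, 124, 32), (0.1697, 124, 24), (0.1717, 119, 34), (0.1737, 96, 18), (0.1757, 67, 42), (0.1777, 88, 49), (0.1797, 120, 37), (0.1817, 122, 38), (0.1837, 124, 48), (0.1857, 123, 37), (0.1877, 123, 34)]
wrist6 [(0.0593, 70, 21), (0.0613, 119, 16), (0.0633, 123, 19), (0.0653, 117, 16), (0.0673, 92, 14), (0.0693, 68, 16), (0.0713, 78, 29), (0.0733, 112, 23), (0.0753, 120, 33), (0.0773, 123, 20), (0.0793, 122, 24), (0.0813, 125, 29)]
w10 [(0.0589, 108, 8), (0.0609, 114, 19), (0.0629, 116, 31), (0.0649, 110, 25), (0.0669, 88, 18), (0.0689, 48, 32), (0.0709, 63, 39), (0.0729, 111, 36), (0.0749, 116, 37), (0.0769, 116, 30), (0.0789, 117, 35), (0.0809, 115, 45)]
16.225 p [0.6512 0.1091 0.0862] yaw_y -33.47 Rt [[0.5514, 0.8342, -0.0097], [0.8342, -0.5515, -0.0027], [-0.0076, -0.0066, -0.9999]] w 0.0136 F [-15.   -5.8  11.1] M [-0.96  2.45  0.29]
```

The tube hasn't slipped in the grip. The mark ring is at z ≈ 0.070, level with the collar top. The lever is on its stop and the arm is at rest, so I'm handing in.

```bash
python3 -c "
from h import *
print(ctrl.finish_job()); state()"
```

```text
the job is handed in; nothing more can be done
None
the job is handed in; nothing more can be done
```

The feeding tube is in the holder with its mark level with the collar top and the cam lever shut. The hand is still gripping it. I handed the job in at about 16 s of the 51 s allowed; no verdict was reported.

I took the tube from the stand with the fingertips 5 mm above the mark and lifted it clear. I then lowered it through the eyelet at near-zero force and turned the hand clockwise about the tube until the lever met its stop.

Last checks before handing in:
- **Lever:** the direction fit gave 0.00 rad. It did not move over the last 4° of turn, while the push rose to about 15 N.
- **Lever, disagreement:** the angle taken from lever points about the eyelet centre read -0.03 to -0.06 rad, and more close to the hub. That fits a centre estimate about 1.5 mm off.
- **Mark:** it sits at z ≈ 0.070 m, level with the collar top to within about 1 mm. The height of the tube's top relative to the hand was the same before and after, so the tube had not slipped in the grip.
- **Tube top, disagreement:** a first reading gave 0.131 m instead of the expected 0.125 m. I put that down to finger points mixed in, because a tighter region gave about 0.125 m.
- **Tube position:** the hand was within about 2 mm of the eyelet centre, tilted about 0.01 rad, and still gripping at 13.6 mm opening.
- **Bystanders:** I did not re-measure their positions at the end. The moves were planned to stay clear of them, and no unexpected force showed in the readings after each move.

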